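Load the filters and crank them into the test head

TASK

Take the red calibration can out of the carriage and stand it upright in its open black case, and stand every silver filter from the blue mat in a nest of its own on the dark carriage, upright, down flat between the pins and with its brass connector facing the test head. When all are loaded, crank the handwheel clockwise (several turns of the hand) until the carriage's red pointer is level with the white line on the head's index arm, within 2 mm, so that the connectors stand at their ports; then press the green start button fully down and leave everything like that. Do not disturb the meter, the screwdriver or the stack of boards.

Things in the scene. Friction and masses are not known exactly. Their poses are not given: they have to be found in the camera images.
- fixture: the fixed test fixture: aluminium base plate 290 x 260 x 12 mm with rails and a gearbox. Origin: at table height below the middle nest when the carriage is fully back. Its x axis is the feed direction, away from the robot, towards the head (heading varies a little); y to the left
- nest0 (a point): right-hand nest of the carriage: centre of its floor, 45 mm above the table, moves with the carriage; axes as the fixture's. A flat round spot among four chamfered pins, 6 mm tall, 6 mm across, at 45, 135, 225, 315 degrees on a 31.8 mm radius: a can has 3 mm play all round; connectors pass above the pins. Nests are 84 mm apart in y. A red dash marks the +x side, where the connector belongs
- nest1 (a point): the same for the middle nest
- nest2 (a point): the same for the left-hand nest
- pointer (a point): tip of the red pointer on the carriage's left edge, 10 mm ahead (+x) of the nest centres
- handwheel (a joint): turn of the handwheel in rad, 0 at the start, grows clockwise seen from above, at most 12.2; 6.28 rad feed the carriage 40 mm along the fixture's x axis, from fully back (where it starts). 7 to 11 rad are needed. The carriage itself is too stiff to push. Stiff: about 0.25 N m (4 N at the rim); stays where it is left
- wheel_hub (a point): centre of the handwheel on its vertical axis, in the plane of the rim, 118 mm above the table. Rim: black round bar 14 mm thick on a 63 mm radius; hub 30 mm across; three spokes 9 mm thick, 120 degrees apart. Below the rim it is free down to 74 mm (gearbox, collar)
- wheel_dot (a point): red dot on the rim at the end of one spoke, in the plane of the rim; turns with the wheel
- head: fixed beige test head, 300 mm wide, top 92 mm above the table. Origin: middle of the face towards the robot, 12 mm above the table, 82 to 100 mm ahead of the fixture's origin; axes as the fixture's. Its face has three slots in line with the nests, 36 mm wide, 22 mm deep, open above and in front; at the mark the connectors reach 10 mm into them. A flat index arm reaches back from its left end
- mark (a point): the white line across the index arm, 24 mm before the head's face, 45 mm above the table. Wanted: the pointer at the same place along the fixture's x axis, within 2 mm
- start (a joint): travel of the start button, 0 out, 0.006 fully down (about 5 N), springs back; counts as pressed beyond 0.0045
- start_top (a point): top centre of the green start button, 28 mm across, on top of the head near its right end; it is pressed downwards
- case_in (a point): centre of the inner floor, 5 mm above the table, of the fixed open black case for the calibration can: 120 x 120 mm outside, walls 4 mm thick and 18 mm tall; axes along its sides. The red can must stand inside, upright
- meter: multimeter on the bench beyond, black, 150 x 95 x 48 mm: leave alone
- screwdriver: screwdriver with orange handle, 170 mm, lying at the right: leave alone
- boards: stack of green circuit boards, 110 x 160 x 31 mm, beyond the head: leave alone
- filter1: silver cavity filter, first: standing can 52 mm across, 36 mm tall, 0.13 to 0.25 kg, with a brass coax connector (8 mm across) sticking out 18 mm from its side, centred 10 mm above the underside; a stripe on the lid points the same way. Grip above the connector. Origin: centre of the underside; x axis along the connector. Starts at any heading on a 2 mm blue mat. May be absent.
- filter1_tip (a point): end of its connector, 44 mm from the can's axis and 10 mm above its underside
- filter2: silver cavity filter, second: same can as filter1 in shape, size and origin; may be absent
- filter2_tip (a point): end of its connector, 44 mm from the can's axis and 10 mm above its underside
- filter3: silver cavity filter, third: same can as filter1 in shape, size and origin; may be absent
- filter3_tip (a point): end of its connector, 44 mm from the can's axis and 10 mm above its underside
- cal_a: red calibration can: same can as filter1 in shape, size and origin, red; starts in the right-hand nest; just one of cal_a and cal_b is present
- cal_b: red calibration can: same can as filter1 in shape, size and origin, red; starts in the left-hand nest; just one of cal_a and cal_b is present
Mind the look-alikes: they are no part of the job. Leave any turquoise look-alike of the cal_b alone.

How it is judged:
By the outcome, as a careful person would: the job done as asked, in the order asked, and still so for the second after the job is handed in, with the robot touching nothing.
Of filter1, filter2, filter3 only 2 to 3 are there at a start; the rules pass over those that are not, and their reading is None.
Of cal_a, cal_b only 1 to 1 are there at a start; the rules pass over those that are not, and their reading is None.
At some moment in a run one of filter1, filter2, filter3 may be knocked a few centimetres aside while the robot is not near it.
Once in a run the grip may slacken for a moment while it holds something.
It also fails if it takes over 210 s, if anything falls off the work surface, if the arm or the gripper's body presses on something with over 40 N, if the wrist force passes 120 N, or if a joint passes its speed limit or range.

ROBOT

A 6-joint arm with a two-finger parallel gripper is mounted at the origin on the work surface. World frame = base frame: x ahead of the robot, y to its left, z up, the work surface at z = 0. Lengths are in m, angles in rad, forces in N, time in s.
With the tool pointing down it reaches from about 0.325 to 0.85 m from the base axis. Payload 4.4 kg.
Tool frame: the origin (TCP) lies at the centre of the arm's flange, where the gripper is bolted on; the fingertips stand env.tcp_to_tips ahead of it and the grasp point (between the pads) lies 180 mm ahead of it (env.tcp_to_tips is the distance from the TCP to the fingertips, in m); y points along the fingers, z is the direction in which the jaws open and shut, and the axes are right-handed (so a half turn about y gives the same grasp; the last joint's range is limited). The gripper opens to 94 mm and grips with 3 to 60 N. Pads are 16 mm wide; open, the fingers measure 119 mm over their backs; the gripper's body (75 mm by 177 mm) begins 78 mm behind the grasp point.
Start: joints at [-1.331, 0.207, 1.542, -0, 1.393, -0.15], TCP at [0.218, -0.532, 0.405] pointing down, gripper open.
Joint ranges: [-2.73, 2.73], [-0.86, 2.22], [0.23, 2.46], [-1.11, 4.25], [0.08, 2.63], [-2.82, 2.82]. Speed limits (rad/s): [2.79, 2.79, 3.14, 3.14, 3.14, 3.14].

INTERFACE

Orientations are given as a rotation vector (axis times angle).
In Python, from rig import env, optics, ticket, nets gives the robot as it stands.
- The arm moves only by the tool drive_tool, never from a script. Its argument "deltas" is text: rows parted by semicolons, each of 5 numbers parted by spaces: the finger opening in m, from 0 to 0.094, then the shift along the tool's x, y, z in m, then the turn about the tool's y in degrees. In form: grip tx ty tz twist; .... A call has 1 to 20 rows; each row shifts and turns the commanded pose from where the row before left it, along the tool's axes as they then stand; what a row does not reach is not made up. A row lasts 1/12 s, in which the tool goes at most 41.7 mm and 7.16 degrees, less where a joint would pass 70% of its speed; a pose out of reach is approached as far as the arm can. A call with a gripper value outside its range is refused whole. The fingers move at their own pace and stop on an object; "squeeze" is the grip in N (left out, the last holds). Time passes only in rows, so rows that do not move let the fingers close. It gives the time, the measured TCP pose, the force and the opening at its end, in the units of the state.
- env.read_state(): the state, without advancing time (a new reading comes with each control period).
- optics.grab_frame(name): name is "scene" or "top" or "wrist"; returns the picture (480x640x3 uint8, red, green, blue); there is no depth.
- optics.camera_info(name): a dict with "fov_y" (degrees; the focal length in pixels is half the picture's height over the tangent of half this angle, whatever the lens; pixels are square), "cx", "cy" (the principal point, pixels), "eye" and "orientation" of the camera in the world. Camera axes: x right, y up, looking along -z (the intrinsics and any distortion apply to the point x, -y, -z); pixel columns grow to the right and rows downward; lengths in m; the calibration is good to about 2 mm. A picture is of the moment at which its call begins: read the wrist's pose just before it. camera_info takes no time and is no camera call; for the wrist camera it gives the pose at the moment of the call.
- ticket.sign_off(): hands the job in, once; it reports no verdict.
Trained networks look in the newest picture that a camera, given by its name, has taken for a name from the list of things; names that differ only in an ending like _2 or _b are one class to them, and where a whole thing is asked for, a point or a joint stands for the part that bears it (a point fixed in the world has none). Each returns a list of dicts, best first, with "p" (0 to 1); they miss things now and then, are a little off and sometimes report something else, mostly with a low value. They report only what shows in the picture. A call takes as long as a camera call. They do not tell look-alikes from the thing itself.
- nets.spot_in(label, camera): "bbox" ([centre column, centre row, width, height] in pixels, round what is visible of it).
- nets.silhouettes(label, camera): "pixels" (480x640 bool, what is visible of it) and "bbox" ([centre column, centre row, width, height] in pixels, round what is visible of it).
- nets.tip_of(label, camera): "location" ([column, row] in pixels: a listed point, or the origin of a listed thing).
The state is a dict: "time": time; "q": joint angles; "joint_vel": joint speeds; "joint_efforts": joint torques, N m; "eef_pos": TCP position; "tcp_rot": TCP orientation; "contact_force": force on the tool from outside, world axes, zero at the start; "moment": the same for the moment, N m; "opening": finger opening in m.
Only numpy, scipy, OpenCV 4.12 (cv2) and the standard library are available. Lean on these libraries where they do the work, as an engineer would, in place of code of your own. Each camera call takes 0.05 s, during which the arm holds its last target. There are 200 camera calls.

## Working session

There is one attempt and no reset: what is moved stays moved. The work goes in short steps, Python scripts to look and compute and a tool call to move; the robot and the scene stay as the last step left them, time stands still between calls to the robot, and variables do not carry over. Pictures are saved under pics/ and viewed, on a budget of 14 in all, crops included, one or two more only if the job needs it, and the job is handed in when it is done.

Besides the shell and the picture viewer there is one more tool, called after "Request:" as a command line: name --argument value ..., lists and objects as JSON in quotes. drive_tool: Moves the arm, as the interface text tells. Its arguments: {"type":"object","properties":{"deltas":{"type":"string"},"squeeze":{"type":"number"}},"required":["deltas"]}

```bash
ls; mkdir -p pics; cat > h.py <<'E'
import numpy as np,cv2
from rig import env,optics,ticket,nets
from scipy.spatial.transform import Rotation as R
def snap(c,f=None):
    im=optics.grab_frame(c)
    if f: cv2.imwrite('pics/'+f,im[:,:,::-1])
    return im
E
python3 - <<'E'
from h import *
s=env.read_state();print(s);print(env.tcp_to_tips)
for c in('scene','top','wrist'):
    print(c,optics.camera_info(c))
    snap(c,c+'0.png')
print(R.from_rotvec(s['tcp_rot']).as_matrix())
E
```

```text
pics
{'time': 0.0, 'q': array([-1.33149256e+00,  2.07433818e-01,  1.54290254e+00, -7.09936941e-05,
        1.39348804e+00, -1.50526213e-01]), 'joint_vel': array([-0.00162119, -0.00168191, -0.00018592,  0.00043152,  0.00109799,
       -0.00055957]), 'joint_efforts': array([ 2.56167878e-03, -3.70866394e+01, -2.81415403e+01,  7.01170857e-02,
        3.61337804e-02, -1.79390995e-04]), 'eef_pos': array([ 0.21840132, -0.53153411,  0.40350685]), 'tcp_rot': array([-0.39655664,  2.01001691, -2.0054605 ]), 'contact_force': array([-0.75791385,  0.70710721, -0.23167447]), 'moment': array([ 0.01525438, -0.02598635,  0.05954618]), 'opening': 0.09382694055672464}
0.1992
scene {'fov_y': 44.17979793869443, 'cx': 318.4015285645535, 'cy': 233.32677507728724, 'eye': array([ 1.29824326, -0.56525195,  1.27870704]), 'orientation': array([0.6053435 , 0.31483657, 0.94751132])}
top {'fov_y': 43.495287275162376, 'cx': 320.127735401092, 'cy': 233.65797846059212, 'eye': array([ 0.36822881, -0.02703339,  1.54009566]), 'orientation': array([ 0.10058722, -0.10890422, -1.59661702])}
wrist {'fov_y': 64.42361741076613, 'cx': 323.29940279803, 'cy': 243.2312023071951, 'eye': array([ 0.28265458, -0.50340698,  0.3835719 ]), 'orientation': array([-0.21444219,  0.14563882, -1.17503368])}
[[-9.24968978e-01 -5.96870237e-04  3.80042146e-01]
 [-3.80042522e-01  2.15157869e-03 -9.24966514e-01]
 [-2.65605602e-04 -9.99997507e-01 -2.21697962e-03]]
```

View pics/top0.png

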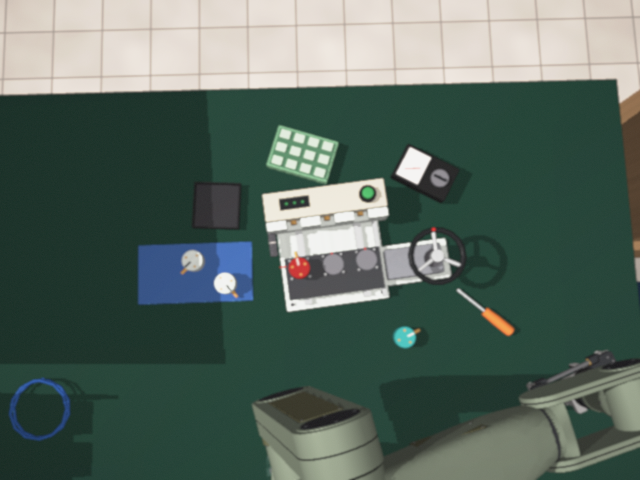

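View pics/scene0.png

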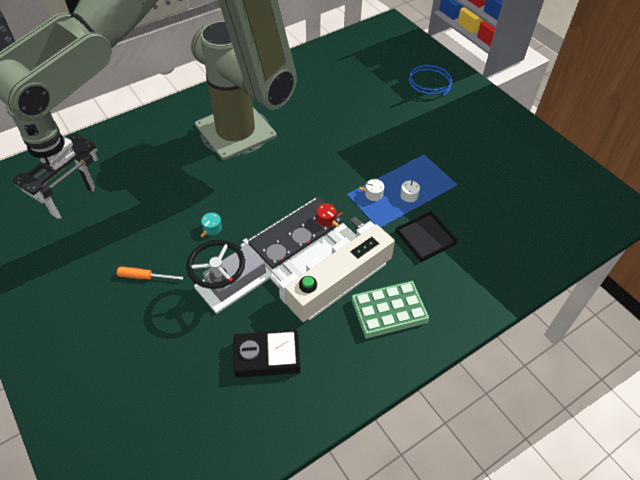

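Top view: two silver filters on the mat, at (192,261) and (225,283). The red can stands in the left-hand nest at (299,265), so it is cal_b. The turquoise look-alike at (405,337) is to be left alone. The empty case is at (217,205), the wheel hub at about (437,257), and the green button at (368,193).

```bash
cat >> h.py <<'E'
def ray(c,px,info=None):
    i=info or optics.camera_info(c); f=240/np.tan(np.radians(i['fov_y'])/2)
    d=np.array([(px[0]-i['cx'])/f,-(px[1]-i['cy'])/f,-1]); 
    return i['eye'],R.from_rotvec(i['orientation']).apply(d)
def plane(c,px,z,info=None):
    e,d=ray(c,px,info); return e+d*(z-e[2])/d[2]
def proj(c,P,info=None):
    i=info or optics.camera_info(c); f=240/np.tan(np.radians(i['fov_y'])/2)
    p=R.from_rotvec(i['orientation']).inv().apply(np.array(P)-i['eye']); return np.array([i['cx']-f*p[0]/p[2],i['cy']+f*p[1]/p[2]])
def find(c,l,z,n=1,info=None):
    out=[]
    for d in nets.tip_of(l,c)[:n]:
        P=plane(c,d['location'],z,info); out.append(P); print(c,l,round(d['p'],2),np.round(d['location'],1),np.round(P,4))
    return out
E
python3 - <<'E'
from h import *
Z=dict(nest0=.045,nest1=.045,nest2=.045,pointer=.045,wheel_hub=.118,wheel_dot=.118,mark=.045,start_top=.1,case_in=.005,filter1=.002,filter1_tip=.012,cal_b=.045,fixture=0,head=.012)
for c in('top','scene'):
    snap(c)
    for l,z in Z.items(): find(c,l,z,4 if 'filter' in l or 'cal' in l else 1)
E
```

```text
top nest0 0.91 [368.6 259. ] [ 0.5008 -0.1568  0.045 ]
top nest1 0.91 [368.6 259. ] [ 0.5008 -0.1568  0.045 ]
top nest2 0.91 [368.6 259. ] [ 0.5008 -0.1568  0.045 ]
top pointer 0.79 [280.8 263.3] [0.4962 0.0622 0.045 ]
top wheel_hub 0.75 [438.3 260.2] [ 0.4868 -0.3157  0.118 ]
top wheel_dot 0.85 [433.1 228.6] [ 0.5628 -0.3074  0.118 ]
top mark 0.88 [275.6 240.2] [0.5545 0.0741 0.045 ]
top start_top 0.63 [366.8 192. ] [ 0.6598 -0.1541  0.1   ]
top case_in 0.65 [216.9 203.7] [0.659  0.2269 0.005 ]
top filter1 0.98 [227.6 281.2] [0.458  0.2013 0.002 ]
top filter1 0.55 [191.1 260. ] [0.5149 0.2943 0.002 ]
top filter1_tip 0.61 [234.5 298.5] [0.4133 0.1828 0.012 ]
top cal_b 0.79 [298.2 268.3] [0.4825 0.0192 0.045 ]
top cal_b 0.69 [403.9 334.3] [ 0.3131 -0.2361  0.045 ]
top head 0.8 [329.4 226.8] [ 0.5894 -0.0623  0.012 ]
scene nest0 0.98 [299.1 234.3] [ 0.4889 -0.074   0.045 ]
scene nest1 0.98 [299.1 234.3] [ 0.4889 -0.074   0.045 ]
scene nest2 0.98 [299.1 234.3] [ 0.4889 -0.074   0.045 ]
scene pointer 0.65 [340.4 212.1] [0.4867 0.0602 0.045 ]
scene wheel_hub 0.7 [214.6 263.4] [ 0.4996 -0.3179  0.118 ]
scene wheel_dot 0.69 [231.1 280. ] [ 0.5626 -0.3078  0.118 ]
scene mark 0.85 [361.4 228.4] [0.5633 0.0744 0.045 ]
scene start_top 0.46 [413.6 181.4] [0.5436 0.2593 0.1   ]
scene case_in 0.68 [273.1 253.9] [ 0.4798 -0.1507  0.005 ]
scene filter1 0.87 [408.1 192. ] [0.5043 0.2882 0.002 ]
scene filter1 0.85 [375.5 195.3] [0.4626 0.202  0.002 ]
scene filter1_tip 0.82 [358.5 188.9] [0.4228 0.17   0.012 ]
scene cal_b 0.91 [326.5 218. ] [0.483  0.0172 0.045 ]
scene cal_b 0.8 [211.9 227.7] [ 0.3432 -0.2548  0.045 ]
scene fixture 0.95 [300.5 246.8] [ 0.497  -0.0757  0.    ]
scene head 0.55 [323.1 266.9] [ 0.5911 -0.0664  0.012 ]
```

```bash
cat >> h.py <<'E'
def psi():
    x=R.from_rotvec(env.read_state()['tcp_rot']).as_matrix()[:,0]; return np.degrees(np.arctan2(x[1],x[0]))
def to(P,ps=None,p0=None,a=None,step=.035):
    """print total tool shifts (mm) from grasp point p0 (or now) to P, with the tool x heading a; then twist."""
    s=env.read_state(); a=psi() if a is None else a
    g=s['eef_pos']-[0,0,.18] if p0 is None else np.array(p0)
    d=np.array(P)-g; c,n=np.cos(np.radians(a)),np.sin(np.radians(a))
    v=np.array([c*d[0]+n*d[1],-d[2],-n*d[0]+c*d[1]])*1e3
    k=int(np.ceil(np.linalg.norm(v)/1e3/step)) or 1
    tw=0 if ps is None else a-ps
    print('from',np.round(g,4),'psi %.2f'%a,'shift mm',np.round(v,1),'| %d rows of'%k,np.round(v/k,2),'| twist %.1f'%tw, '= %d x %.2f'%(m:=int(np.ceil(abs(tw)/7)) or 1,tw/m))
E
python3 - <<'E'
from h import *
to([.43,.02,.22],-174)
i=optics.camera_info('wrist'); print(R.from_rotvec(i['orientation']).apply([0,0,-1]))
E
```

```text
from [ 0.2185 -0.5319  0.2246] psi -157.66 shift mm [-405.4    4.6 -430.1] | 17 rows of [-23.84   0.27 -25.3 ] | twist 16.3 = 3 x 5.45
[-0.22398009 -0.09249528 -0.97019459]
```

Request:
drive_tool --deltas "0.08 -0.024 0 -0.0253 0; 0.08 -0.024 0 -0.0253 0; 0.08 -0.024 0 -0.0253 0; 0.08 -0.024 0 -0.0253 0; 0.08 -0.024 0 -0.0253 0; 0.08 -0.024 0 -0.0253 0; 0.08 -0.024 0 -0.0253 0; 0.08 -0.024 0 -0.0253 0; 0.08 -0.024 0 -0.0253 0; 0.08 -0.024 0 -0.0253 0; 0.08 -0.024 0 -0.0253 0; 0.08 -0.024 0 -0.0253 0; 0.08 -0.024 0 -0.0253 0; 0.08 -0.024 0 -0.0253 0; 0.08 -0.024 0 -0.0253 0; 0.08 -0.024 0 -0.0253 0; 0.08 -0.024 0 -0.0253 0; 0.08 0 0 0 5.5; 0.08 0 0 0 5.5; 0.08 0 0 0 5.5" --squeeze 25

```text
time: 3.32
eef_pos: [0.4326, 0.0221, 0.4047]
tcp_rot: [-0.108, 2.17, -2.17]
contact_force: [1.0, -0.5, -0.6]
opening: 0.0798
```

Request:
drive_tool --deltas "0.08 0 0 0 0; 0.08 0 0 0 0; 0.08 0 0 0 0"

```text
time: 3.57
eef_pos: [0.4324, 0.0209, 0.4047]
tcp_rot: [-0.112, 2.168, -2.168]
contact_force: [-0.2, 0.3, 0.3]
opening: 0.08
```

```bash
python3 - <<'E'
from h import *
print(env.read_state()['eef_pos'],psi(),env.read_state()['contact_force'])
info=optics.camera_info('wrist'); im=snap('wrist','w1.png')
for l,z in dict(nest1=.045,pointer=.045,mark=.045,case_in=.005,cal_b=.045,cal_b_tip=.055,filter1=.002,filter1_tip=.012,head=.012).items():
    try: find('wrist',l,z,3,info)
    except Exception as e: print(l,e)
E
```

```text
[0.43240746 0.02088539 0.404709  ] -174.06720807526966 [-0.23539201  0.3029106   0.28364786]
wrist nest1 0.89 [529.  169.4] [ 0.5022 -0.1519  0.045 ]
wrist nest1 0.65 [430.2 170.6] [ 0.4923 -0.0659  0.045 ]
wrist pointer 0.81 [283.8 155.2] [0.4922 0.0629 0.045 ]
wrist mark 0.8 [277.1  81.1] [0.5514 0.0731 0.045 ]
wrist cal_b 0.78 [338.2 171. ] [0.4836 0.0144 0.045 ]
cal_b_tip it knows: boards, cal, case_in, filter, filter1_tip, filter2_tip, filter3_tip, fixture, head, mark, meter, nest, pointer, screwdriver, start_top, wheel_dot, wheel_hub
wrist filter1 0.76 [142.9 178.6] [0.454  0.2045 0.002 ]
wrist filter1 0.69 [ 53.5 106.5] [0.5134 0.2882 0.002 ]
wrist filter1_tip 0.81 [168.3 218.5] [0.4185 0.1753 0.012 ]
wrist head 0.88 [430.9  58.7] [ 0.5893 -0.0589  0.012 ]
```

View pics/w1.png

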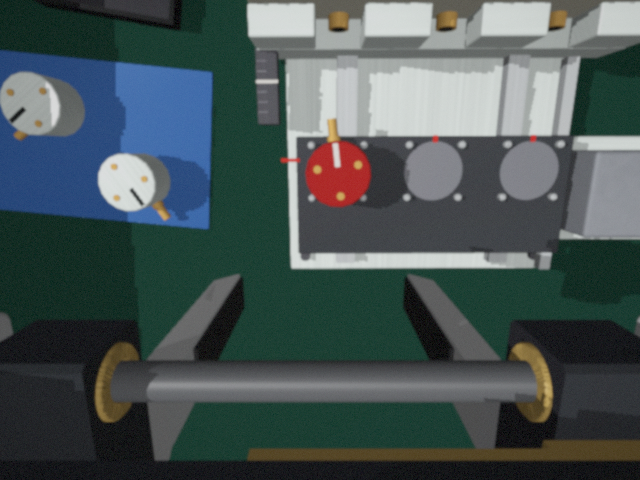

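```bash
python3 - <<'E'
from h import *
info=optics.camera_info('wrist')
print(plane('wrist',(338,174),.081,info)[:2],plane('wrist',(434,170),.045,info),plane('wrist',(529,170),.045,info))
to([.483,.0165,.071],-174)
to([.659,.227,.034],-174,[.483,.0165,.16],-174.07)
im=snap('top');m=nets.silhouettes('case_in','top')
for d in m[:2]:
    print(d['p'],d['bbox'],cv2.minAreaRect(np.argwhere(d['pixels'])[:,::-1].astype(np.float32)))
    c,_,_=(r:=cv2.minAreaRect(np.argwhere(d['pixels'])[:,::-1].astype(np.float32)))
    print([np.round(plane('top',q,.0115)[:2],4) for q in cv2.boxPoints(r)])
E
```

```text
[0.48316754 0.01588758] [ 0.49294487 -0.06911849  0.045     ] [ 0.50138131 -0.15203962  0.045     ]
from [0.4324 0.0209 0.2247] psi -174.16 shift mm [-49.9 153.7   9.5] | 5 rows of [-9.97 30.73  1.91] | twist -0.2 = 1 x -0.16
from [0.483  0.0165 0.16  ] psi -174.07 shift mm [-196.8  126.  -191.2] | 9 rows of [-21.87  14.   -21.24] | twist -0.1 = 1 x -0.07
0.69 [324.4, 215.1, 124.3, 73.1] ((326.5682373046875, 213.86990356445312), (58.0367431640625, 122.01721954345703), 82.14668273925781)
[array([0.6814, 0.1088]), array([ 0.7167, -0.2056]), array([ 0.5657, -0.2196]), array([0.5315, 0.0909])]
0.57 [218.6, 204.8, 53.8, 45.7] ((216.48255920410156, 205.07522583007812), (48.22028732299805, 46.88756561279297), 1.7357046604156494)
[array([0.5969, 0.2909]), array([0.7195, 0.2871]), array([0.7122, 0.1624]), array([0.5896, 0.1674])]
```

Request:
drive_tool --deltas "0.07 -0.0166 0 0.0032 0; 0.07 -0.0166 0 0.0032 0; 0.07 -0.0166 0 0.0032 0; 0.07 0 0.03 0 0; 0.07 0 0.03 0 0; 0.07 0 0.03 0 0; 0.07 0 0.03 0 0; 0.07 0 0.02 0 0; 0.07 0 0.0135 0 0; 0.07 0 0 0 0; 0.07 0 0 0 0; 0.045 0 0 0 0; 0.045 0 0 0 0; 0.045 0 0 0 0; 0.045 0 0 0 0; 0.045 0 0 0 0; 0.045 0 0 0 0" --squeeze 25

```text
time: 5.53
eef_pos: [0.4838, 0.0162, 0.2526]
tcp_rot: [-0.108, 2.166, -2.169]
contact_force: [-1.1, -1.2, 6.4]
opening: 0.0503
```

Request:
drive_tool --deltas "0.045 0 0 0 0; 0.045 0 -0.015 0 0; 0.045 0 -0.025 0 0; 0.045 0 -0.03 0 0; 0.045 0 -0.03 0 0; 0.045 0 0 0 0; 0.045 0 0 0 0"

```text
time: 6.12
eef_pos: [0.4833, 0.0166, 0.3525]
tcp_rot: [-0.107, 2.167, -2.168]
contact_force: [0.1, 0.8, -2.3]
opening: 0.0507
```

```bash
python3 - <<'E'
from h import *
print(env.read_state()['opening'],env.read_state()['contact_force'])
to([.655,.227,.034],-178)
E
```

```text
0.05067170799111242 [ 0.06745613  0.80126493 -2.26825461]
from [0.4833 0.0166 0.1725] psi -174.17 shift mm [-192.2  138.5 -191.9] | 9 rows of [-21.35  15.39 -21.32] | twist 3.8 = 1 x 3.83
```

Request:
drive_tool --deltas "0.045 -0.024 0 -0.024 0; 0.045 -0.024 0 -0.024 0; 0.045 -0.024 0 -0.024 0; 0.045 -0.024 0 -0.024 0; 0.045 -0.024 0 -0.024 0; 0.045 -0.024 0 -0.024 0; 0.045 -0.024 0 -0.024 0; 0.045 -0.024 0 -0.024 0; 0.045 0 0 0 4; 0.045 0 0.03 0 0; 0.045 0 0.03 0 0; 0.045 0 0.03 0 0; 0.045 0 0.025 0 0; 0.045 0 0.015 0 0; 0.045 0 0 0 0; 0.045 0 0.005 0 0; 0.045 0 0.002 0 0; 0.045 0 0 0 0; 0.045 0 0 0 0"

```text
time: 7.7
eef_pos: [0.6551, 0.2271, 0.2159]
tcp_rot: [-0.032, 2.205, -2.203]
contact_force: [-0.8, -0.0, -1.4]
opening: 0.0507
```

Request:
drive_tool --deltas "0.045 0 0.0015 0 0; 0.045 0 0.0015 0 0; 0.045 0 0 0 0; 0.045 0 0 0 0; 0.07 0 0 0 0; 0.07 0 0 0 0; 0.07 0 0 0 0; 0.07 0 0 0 0; 0.07 0 -0.01 0 0; 0.07 0 -0.03 0 0; 0.07 0 -0.035 0 0; 0.07 0 -0.035 0 0; 0.07 0 -0.035 0 0; 0.07 0 0 0 0; 0.07 0 0 0 0"

```text
time: 8.95
eef_pos: [0.6554, 0.2273, 0.3615]
tcp_rot: [-0.026, 2.203, -2.199]
contact_force: [-0.3, -1.7, -1.2]
opening: 0.0704
```

```bash
python3 - <<'E'
from h import *
info=optics.camera_info('wrist'); snap('wrist','w2.png')
find('wrist','filter1',.002,3,info);find('wrist','filter1_tip',.012,3,info);find('wrist','cal_b',.005,2,info)
to([.454,.20,.21],-40)
E
```

```text
wrist filter1 0.92 [342.4 422.7] [0.4531 0.203  0.002 ]
wrist filter1 0.72 [259.3 370.6] [0.5107 0.2885 0.002 ]
wrist filter1_tip 0.6 [628.5 312.7] [ 0.5884 -0.0573  0.012 ]
wrist cal_b 0.61 [324.7 234. ] [0.6528 0.2278 0.005 ]
from [0.6537 0.2269 0.1739] psi -178.17 shift mm [200.5 -36.1  20.5] | 6 rows of [33.42 -6.02  3.41] | twist -138.2 = 20 x -6.91
```

View pics/w2.png

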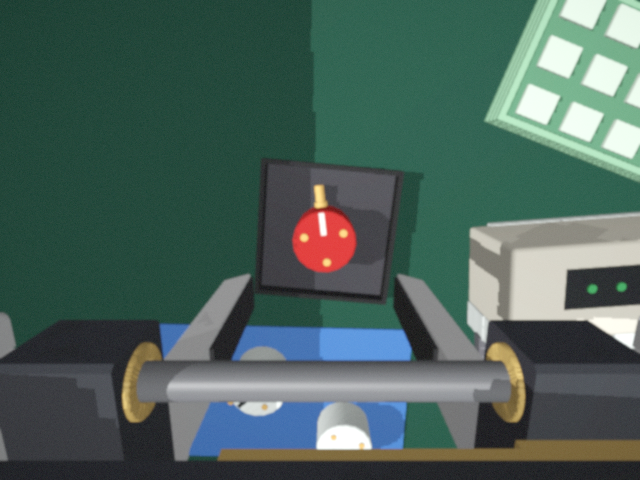

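Red can is upright inside the case at (325,240). Next is the filter at about (.453,.203).

```bash
python3 - <<'E'
from h import *
to([.42,.175,.20],-141)
E
```

```text
from [0.6537 0.2269 0.1739] psi -178.17 shift mm [235.3 -26.1  44.4] | 7 rows of [33.61 -3.73  6.34] | twist -37.2 = 6 x -6.19
```

Request:
drive_tool --deltas "0.075 0.0336 -0.0037 0.0063 0; 0.075 0.0336 -0.0037 0.0063 0; 0.075 0.0336 -0.0037 0.0063 0; 0.075 0.0336 -0.0037 0.0063 0; 0.075 0.0336 -0.0037 0.0063 0; 0.075 0.0336 -0.0037 0.0063 0; 0.075 0.0336 -0.0037 0.0063 0; 0.075 0 0 0 -6.2; 0.075 0 0 0 -6.2; 0.075 0 0 0 -6.2; 0.075 0 0 0 -6.2; 0.075 0 0 0 -6.2; 0.075 0 0 0 -6.2; 0.075 0 0 0 0; 0.075 0 0 0 0; 0.075 0 0 0 0; 0.075 0 0 0 0"

```text
time: 10.57
eef_pos: [0.4207, 0.1754, 0.3815]
tcp_rot: [-0.648, 1.829, -1.829]
contact_force: [0.2, 1.2, -0.0]
opening: 0.0746
```

```bash
cat >> h.py <<'E'
def look(z=0.002):
    info=optics.camera_info('wrist'); im=snap('wrist')
    F=find('wrist','filter1',z,3,info);T=find('wrist','filter1_tip',z+.01,3,info)
    for f in F:
        for t in T:
            d=t-f
            if .03<np.hypot(*d[:2])<.06: print('heading %.1f'%np.degrees(np.arctan2(d[1],d[0])),'len',np.hypot(*d[:2]))
    for d in nets.silhouettes('filter1','wrist')[:3]:
        print('mask',round(d['p'],2),np.round(d['bbox']))
    return im,info
E
python3 - <<'E'
from h import *
print(psi(),env.read_state()['eef_pos'])
im,info=look(); cv2.imwrite('pics/w3.png',im[:,:,::-1])
E
```

```text
-141.05550145128106 [0.42066958 0.17538874 0.3815434 ]
wrist filter1 0.91 [321.2 177.1] [0.4526 0.2057 0.002 ]
wrist filter1 0.78 [290.6  65. ] [0.511  0.2869 0.002 ]
wrist filter1_tip 0.92 [322.9 227.4] [0.418  0.1757 0.012 ]
heading -139.1 len 0.045793854355209516
mask 0.98 [323. 190.  62.  78.]
mask 0.61 [280.  58.  87.  76.]
```

View pics/w3.png

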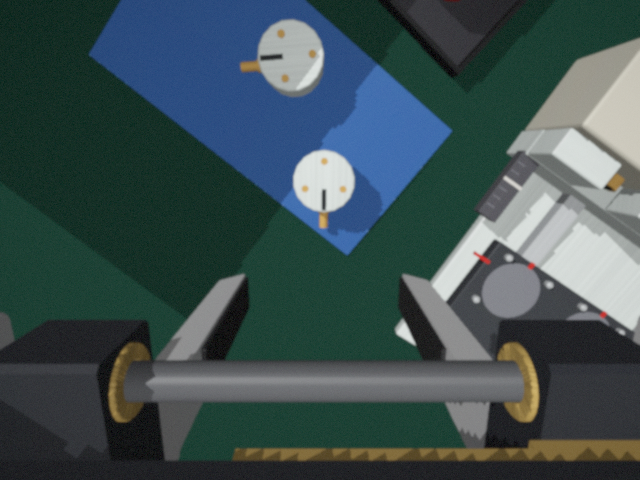

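```bash
python3 - <<'E'
from h import *
info=optics.camera_info('wrist')
P=plane('wrist',(324,181),.038,info);print(P,plane('wrist',(291,55),.038,info))
to([P[0],P[1],.029],-141)
E
```

```text
[0.45418848 0.20346432 0.038     ] [0.51364397 0.28475045 0.038     ]
from [0.4208 0.1754 0.202 ] psi -141.00 shift mm [-43.6 173.   -0.8] | 6 rows of [-7.27 28.84 -0.13] | twist 0.0 = 1 x 0.00
```

Request:
drive_tool --deltas "0.072 -0.0145 0 -0.0003 0; 0.072 -0.0145 0 -0.0003 0; 0.072 -0.0145 0 0 0; 0.072 0 0.035 0 0; 0.072 0 0.035 0 0; 0.072 0 0.035 0 0; 0.072 0 0.03 0 0; 0.072 0 0.02 0 0; 0.072 0 0.012 0 0; 0.072 0 0.006 0 0; 0.072 0 0 0 0; 0.045 0 0 0 0; 0.045 0 0 0 0; 0.045 0 0 0 0; 0.045 0 0 0 0; 0.045 0 0 0 0; 0.045 0 0 0 0; 0.045 0 0 0 0" --squeeze 30

```text
time: 12.27
eef_pos: [0.4549, 0.2035, 0.2103]
tcp_rot: [-0.645, 1.826, -1.827]
contact_force: [-0.5, -0.8, 6.3]
opening: 0.0506
```

Request:
drive_tool --deltas "0.045 0 -0.015 0 0; 0.045 0 -0.03 0 0; 0.045 0 -0.035 0 0; 0.045 0 -0.035 0 0; 0.045 0 -0.025 0 0; 0.045 0 0 0 0; 0.045 0 0 0 0"

```text
time: 12.85
eef_pos: [0.4544, 0.2034, 0.3501]
tcp_rot: [-0.644, 1.826, -1.827]
contact_force: [0.1, 0.1, -1.9]
opening: 0.0505
```

```bash
python3 - <<'E'
from h import *
s=env.read_state();print(s['eef_pos'],s['opening'],s['contact_force'])
to([.4935,-.068,.13],6)
E
```

```text
[0.45439426 0.2034011  0.35009591] 0.05050144014516971 [ 0.05660726  0.14456711 -1.86046124]
from [0.4544 0.2034 0.1701] psi -140.96 shift mm [140.6  40.1 235.4] | 8 rows of [17.57  5.01 29.43] | twist -147.0 = 21 x -7.00
```

Request:
drive_tool --deltas "0.045 0.0176 0 0.0294 0; 0.045 0.0176 0 0.0294 0; 0.045 0.0176 0 0.0294 0; 0.045 0.0176 0 0.0294 0; 0.045 0.0176 0 0.0294 0; 0.045 0.0176 0 0.0294 0; 0.045 0.0176 0 0.0294 0; 0.045 0.0176 0 0.0294 0; 0.045 0 0 0 -6; 0.045 0 0 0 -7; 0.045 0 0 0 -7; 0.045 0 0 0 -7; 0.045 0 0 0 -7; 0.045 0 0 0 -7; 0.045 0 0 0 -7; 0.045 0 0 0 -7; 0.045 0 0 0 -7; 0.045 0 0 0 -7; 0.045 0 0 0 -7; 0.045 0 0 0 -7"

```text
time: 14.52
eef_pos: [0.4917, -0.0677, 0.3455]
tcp_rot: [-1.426, 0.789, -0.779]
contact_force: [0.3, 1.3, -1.5]
opening: 0.0507
```

Request:
drive_tool --deltas "0.045 0 0 0 -7; 0.045 0 0 0 -7; 0.045 0 0 0 -7; 0.045 0 0 0 -7; 0.045 0 0 0 -7; 0.045 0 0 0 -7; 0.045 0 0 0 -7; 0.045 0 0 0 -7; 0.045 0 0 0 -7; 0.045 0 0 0 0; 0.045 0 0 0 0; 0.045 0 0 0 0; 0.045 0 0 0 0"

```text
time: 15.6
eef_pos: [0.4926, -0.068, 0.3481]
tcp_rot: [-1.569, -0.066, 0.069]
contact_force: [0.3, -0.8, -0.6]
opening: 0.0503
```

```bash
python3 - <<'E'
from h import *
s=env.read_state();print(s['eef_pos'],s['opening'],s['contact_force'],psi())
info=optics.camera_info('wrist');snap('wrist','w4.png')
find('wrist','nest1',.045,4,info);find('wrist','filter1',s['eef_pos'][2]-.18-.0283,3,info);find('wrist','pointer',.045,1,info)
for p in [(.4835,.0166,.045),(.492,-.067,.045),(.5005,-.1506,.045)]: print(proj('wrist',p,info))
E
```

```text
[ 0.49264168 -0.06798648  0.34806172] 0.05028911893189871 [ 0.30968821 -0.76227791 -0.61102559] 4.934442797386735
wrist nest1 0.75 [321.9 239.4] [ 0.4893 -0.0677  0.045 ]
wrist nest1 0.72 [210.2 246.5] [ 0.5023 -0.1526  0.045 ]
wrist nest1 0.71 [432.5 241.9] [0.4841 0.0167 0.045 ]
wrist filter1 0.59 [321.5 291.3] [ 0.4951 -0.0671  0.1398]
wrist pointer 0.68 [212.  245.5] [ 0.5013 -0.1513  0.045 ]
[432.51670925 241.18297486]
[322.5742867  242.84723344]
[212.87649553 244.5077889 ]
```

View pics/w4.png

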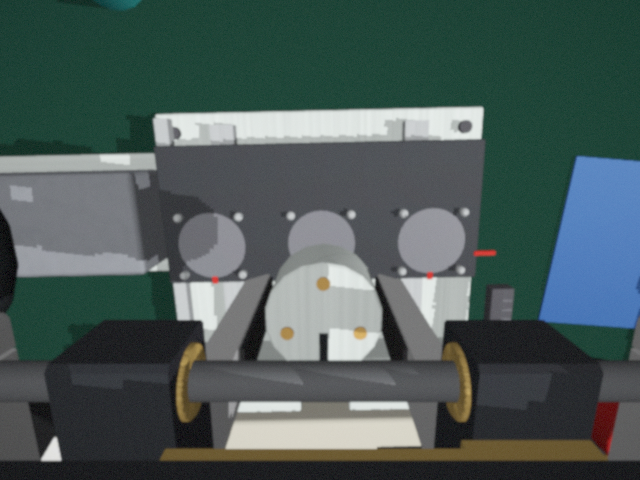

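Request:
drive_tool --deltas "0.045 -0.0005 0 0.0005 -1.1; 0.045 0 0.02 0 0; 0.045 0 0.03 0 0; 0.045 0 0.025 0 0; 0.045 0 0.01 0 0; 0.045 0 0 0 0; 0.045 0 0 0 0"

```text
time: 16.38
eef_pos: [0.4926, -0.0677, 0.2642]
tcp_rot: [-1.569, -0.084, 0.084]
contact_force: [-0.0, -0.3, -1.2]
opening: 0.0504
```

```bash
python3 - <<'E'
from h import *
s=env.read_state();print(s['eef_pos'],s['opening'],s['contact_force'],psi())
to([.492,-.0675,.0738],6)
E
```

```text
[ 0.49257383 -0.06767793  0.26423278] 0.05044014563507931 [-0.0395496  -0.28445285 -1.24153053] 6.143731389769197
from [ 0.4926 -0.0677  0.0842] psi 6.14 shift mm [-0.6 10.4  0.2] | 1 rows of [-0.55 10.43  0.24] | twist 0.1 = 1 x 0.14
```

Request:
drive_tool --deltas "0.045 -0.0005 0.004 0 0; 0.045 0 0.004 0 0; 0.045 0 0.002 0 0; 0.045 0 0.001 0 0; 0.045 0 0.0005 0 0; 0.045 0 0 0 0; 0.045 0 0 0 0"

```text
time: 16.97
eef_pos: [0.4923, -0.0677, 0.2537]
tcp_rot: [-1.57, -0.085, 0.083]
contact_force: [-2.1, 1.0, 5.4]
opening: 0.0505
```

Request:
drive_tool --deltas "0.068 0 0 0 0; 0.068 0 0 0 0; 0.068 0 0 0 0; 0.068 0 0 0 0; 0.068 0 -0.01 0 0; 0.068 0 -0.03 0 0; 0.068 0 -0.035 0 0; 0.068 0 -0.035 0 0; 0.068 0 0 0 0; 0.068 0 0 0 0"

```text
time: 17.8
eef_pos: [0.4929, -0.068, 0.366]
tcp_rot: [-1.572, -0.089, 0.079]
contact_force: [-0.1, -0.3, -0.3]
opening: 0.068
```

```bash
python3 - <<'E'
from h import *
s=env.read_state();print(s['eef_pos'],s['opening'],s['contact_force'],psi())
info=optics.camera_info('wrist');snap('wrist','w5.png')
snap('top'); find('top','filter1',.002,3);find('top','filter1_tip',.012,3)
to([.48,.318,.2],-45)
E
```

```text
[ 0.49286302 -0.06797805  0.36597569] 0.06799853594942233 [-0.138427   -0.29001511 -0.31192762] 6.134771497608374
top filter1 0.6 [192.4 259.4] [0.5164 0.291  0.002 ]
top filter1 0.36 [330.  262.3] [ 0.4989 -0.0613  0.002 ]
from [ 0.4912 -0.0674  0.1809] psi 6.13 shift mm [ 30.1 -19.1 384.4] | 12 rows of [ 2.51 -1.59 32.04] | twist 51.1 = 8 x 6.39
```

View pics/w5.png

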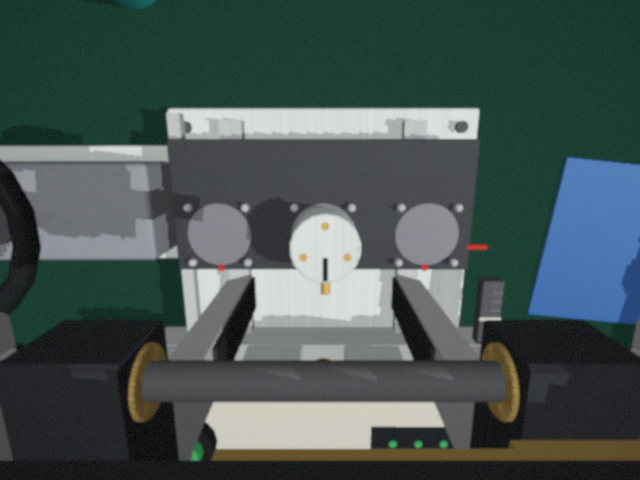

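Filter A sits in the middle nest with its stripe and connector pointing at the head (325,270–290). Now filter B.

```bash
python3 - <<'E'
from h import *
to([.546,.253,.2],-46)
E
```

```text
from [ 0.4912 -0.0674  0.1809] psi 6.13 shift mm [ 88.7 -19.1 312.8] | 10 rows of [ 8.87 -1.91 31.28] | twist 52.1 = 8 x 6.52
```

Request:
drive_tool --deltas "0.075 0.0089 -0.0019 0.0313 0; 0.075 0.0089 -0.0019 0.0313 0; 0.075 0.0089 -0.0019 0.0313 0; 0.075 0.0089 -0.0019 0.0313 0; 0.075 0.0089 -0.0019 0.0313 0; 0.075 0.0089 -0.0019 0.0313 0; 0.075 0.0089 -0.0019 0.0313 0; 0.075 0.0089 -0.0019 0.0313 0; 0.075 0.0089 -0.0019 0.0313 0; 0.075 0.0089 -0.0019 0.0313 0; 0.075 0 0 0 6.5; 0.075 0 0 0 6.5; 0.075 0 0 0 6.5; 0.075 0 0 0 6.5; 0.075 0 0 0 6.5; 0.075 0 0 0 6.5; 0.075 0 0 0 6.5; 0.075 0 0 0 6.5; 0.075 0 0 0 0; 0.075 0 0 0 0"

```text
time: 19.67
eef_pos: [0.5466, 0.2529, 0.3798]
tcp_rot: [-1.481, 0.626, -0.622]
contact_force: [-0.2, 0.1, 0.9]
opening: 0.0753
```

Request:
drive_tool --deltas "0.075 0 0 0 0; 0.075 0 0 0 0"

```text
time: 19.83
eef_pos: [0.5469, 0.253, 0.3809]
tcp_rot: [-1.48, 0.625, -0.624]
contact_force: [0.3, -0.8, -0.5]
opening: 0.0749
```

```bash
python3 - <<'E'
from h import *
print(psi(),env.read_state()['eef_pos'])
im,info=look(); cv2.imwrite('pics/w6.png',im[:,:,::-1])
E
```

```text
-45.774672206187134 [0.54685767 0.25299192 0.38089162]
wrist filter1 0.98 [315.9 175.6] [0.5094 0.2818 0.002 ]
mask 0.61 [ 57. 313.  85.  52.]
```

View pics/w6.png

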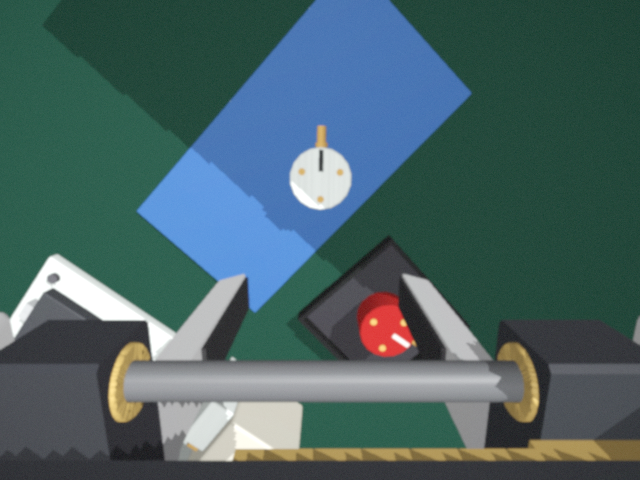

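```bash
python3 - <<'E'
from h import *
info=optics.camera_info('wrist')
P=plane('wrist',(320.5,179),.038,info);print(P)
to([P[0],P[1],.0295],-46)
E
```

```text
[0.51348621 0.28490178 0.038     ]
from [0.5469 0.253  0.2015] psi -45.83 shift mm [-46.2 172.   -1.8] | 6 rows of [-7.69 28.67 -0.3 ] | twist 0.2 = 1 x 0.17
```

Request:
drive_tool --deltas "0.072 -0.0154 0 -0.0006 0; 0.072 -0.0154 0 -0.0006 0; 0.072 -0.0154 0 -0.0006 0; 0.072 0 0.035 0 0; 0.072 0 0.035 0 0; 0.072 0 0.035 0 0; 0.072 0 0.03 0 0; 0.072 0 0.02 0 0; 0.072 0 0.011 0 0; 0.072 0 0.006 0 0; 0.072 0 0 0 0; 0.045 0 0 0 0; 0.045 0 0 0 0; 0.045 0 0 0 0; 0.045 0 0 0 0; 0.045 0 0 0 0; 0.045 0 0 0 0; 0.045 0 0 0 0"

```text
time: 21.53
eef_pos: [0.5138, 0.2848, 0.2111]
tcp_rot: [-1.479, 0.625, -0.626]
contact_force: [-2.1, -2.4, 6.0]
opening: 0.0503
```

Request:
drive_tool --deltas "0.045 0 -0.015 0 0; 0.045 0 -0.03 0 0; 0.045 0 -0.035 0 0; 0.045 0 -0.035 0 0; 0.045 0 -0.03 0 0; 0.045 0 0 0 0; 0.045 0 0 0 0"

```text
time: 22.12
eef_pos: [0.5141, 0.2851, 0.3569]
tcp_rot: [-1.475, 0.622, -0.629]
contact_force: [-0.1, -0.8, -2.6]
opening: 0.0508
```

```bash
python3 - <<'E'
from h import *
s=env.read_state();print(s['eef_pos'],s['opening'],s['contact_force'])
to([.4835,.0163,.17],-174)
E
```

```text
[0.514146   0.28514791 0.35687822] 0.0507644292000511 [-0.13265969 -0.75018087 -2.55517946]
from [0.5141 0.2851 0.1769] psi -45.88 shift mm [ 171.7    6.9 -209.2] | 8 rows of [ 21.46   0.86 -26.15] | twist 128.1 = 19 x 6.74
```

Request:
drive_tool --deltas "0.045 0.0215 0 -0.0262 0; 0.045 0.0215 0 -0.0262 0; 0.045 0.0215 0 -0.0262 0; 0.045 0.0215 0 -0.0262 0; 0.045 0.0215 0 -0.0262 0; 0.045 0.0215 0 -0.0262 0; 0.045 0.0215 0 -0.0262 0; 0.045 0.0215 0 -0.0262 0; 0.045 0 0 0 6; 0.045 0 0 0 6.8; 0.045 0 0 0 6.8; 0.045 0 0 0 6.8; 0.045 0 0 0 6.8; 0.045 0 0 0 6.8; 0.045 0 0 0 6.8; 0.045 0 0 0 6.8; 0.045 0 0 0 6.8; 0.045 0 0 0 6.8; 0.045 0 0 0 6.8; 0.045 0 0 0 6.8"

```text
time: 23.78
eef_pos: [0.4816, 0.0157, 0.3513]
tcp_rot: [-0.836, 1.672, -1.665]
contact_force: [0.3, 0.0, -2.6]
opening: 0.0503
```

Request:
drive_tool --deltas "0.045 0 0 0 6.8; 0.045 0 0 0 6.8; 0.045 0 0 0 6.8; 0.045 0 0 0 6.8; 0.045 0 0 0 6.8; 0.045 0 0 0 6.8; 0.045 0 0 0 6.5; 0.045 0 0 0 0; 0.045 0 0 0 0; 0.045 0 0 0 0"

```text
time: 24.62
eef_pos: [0.4823, 0.0156, 0.353]
tcp_rot: [-0.12, 2.168, -2.167]
contact_force: [0.5, 0.7, -2.2]
opening: 0.0506
```

```bash
python3 - <<'E'
from h import *
s=env.read_state();print(s['eef_pos'],s['opening'],s['contact_force'],psi())
info=optics.camera_info('wrist');snap('wrist','w7.png')
find('wrist','nest1',.045,4,info)
find('wrist','filter1',s['eef_pos'][2]-.18-.0291,3,info);find('wrist','filter1_tip',s['eef_pos'][2]-.18-.0191,3,info)
to([.4833,.0163,.090],-174)
E
```

```text
[0.48227558 0.01561925 0.3529742 ] 0.05061177574267243 [ 0.46209952  0.70535809 -2.16718807] -173.83403864977012
wrist nest1 0.8 [540.2 235.6] [ 0.5031 -0.1496  0.045 ]
wrist nest1 0.67 [328.4 239.1] [0.4827 0.0133 0.045 ]
wrist filter1 0.71 [540.5 237.8] [ 0.5185 -0.0901  0.1439]
wrist filter1 0.64 [317.6 287.4] [0.4797 0.02   0.1439]
wrist filter1 0.58 [430. 235.] [ 0.514  -0.0339  0.1439]
wrist filter1_tip 0.9 [441.7 177.9] [ 0.5434 -0.0314  0.1539]
wrist filter1_tip 0.65 [259.2 140.1] [0.5512 0.0539 0.1539]
from [0.4828 0.0156 0.1743] psi -173.92 shift mm [-0.6 84.3 -0.7] | 3 rows of [-0.21 28.08 -0.23] | twist 0.1 = 1 x 0.08
```

View pics/w7.png

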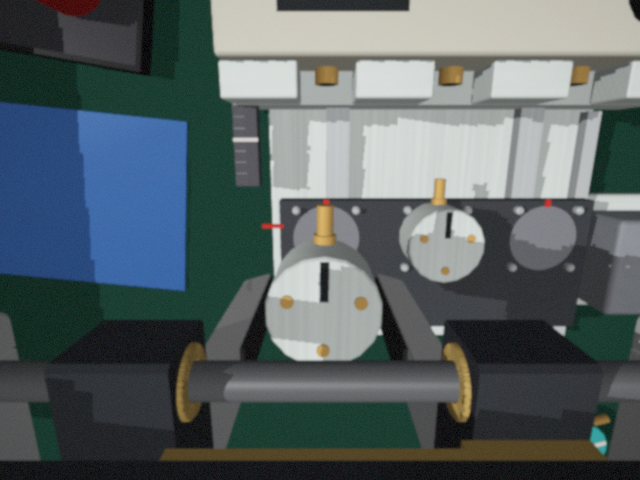

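Request:
drive_tool --deltas "0.045 -0.0006 0.01 -0.0007 0; 0.045 0 0.03 0 0; 0.045 0 0.03 0 0; 0.045 0 0.014 0 0; 0.045 0 0 0 0; 0.045 0 0 0 0; 0.045 0 0 0 0"

```text
time: 25.4
eef_pos: [0.484, 0.0163, 0.2714]
tcp_rot: [-0.112, 2.166, -2.167]
contact_force: [-0.7, 0.3, -2.5]
opening: 0.0502
```

```bash
python3 - <<'E'
from h import *
s=env.read_state();print(s['eef_pos'],s['opening'],s['contact_force'],psi())
to([.4833,.0163,.0743],-174)
E
```

```text
[0.48404921 0.01625522 0.27142377] 0.05022838660534466 [-0.72590808  0.284998   -2.51338529] -173.9545670437222
from [0.484  0.0163 0.0914] psi -173.95 shift mm [ 0.7 17.1 -0.1] | 1 rows of [ 0.74 17.12 -0.12] | twist 0.0 = 1 x 0.05
```

Request:
drive_tool --deltas "0.045 0.0005 0.006 0 0; 0.045 0 0.006 0 0; 0.045 0 0.003 0 0; 0.045 0 0.0015 0 0; 0.045 0 0.0005 0 0; 0.045 0 0 0 0; 0.045 0 0 0 0"

```text
time: 25.98
eef_pos: [0.4828, 0.0163, 0.2541]
tcp_rot: [-0.115, 2.168, -2.167]
contact_force: [-2.5, -0.3, 4.5]
opening: 0.0505
```

Request:
drive_tool --deltas "0.068 0 0 0 0; 0.068 0 0 0 0; 0.068 0 0 0 0; 0.068 0 0 0 0; 0.068 0 -0.01 0 0; 0.068 0 -0.03 0 0; 0.068 0 -0.035 0 0; 0.068 0 -0.035 0 0; 0.068 0.02 -0.015 0.03 0; 0.068 0.02 -0.015 0.03 0; 0.068 0 0 0 0; 0.068 0 0 0 0; 0.068 0 0 0 0"

```text
time: 27.07
eef_pos: [0.4493, -0.0475, 0.3938]
tcp_rot: [-0.113, 2.168, -2.167]
contact_force: [0.7, -0.2, 0.0]
opening: 0.068
```

```bash
python3 - <<'E'
from h import *
s=env.read_state();print(s['eef_pos'],psi())
info=optics.camera_info('wrist');snap('wrist','w8.png')
find('wrist','pointer',.045,1,info);find('wrist','mark',.045,1,info);find('wrist','head',.012,1,info)
snap('top');find('top','wheel_hub',.118);find('top','wheel_dot',.118)
E
```

```text
[ 0.4492989  -0.04752051  0.3937505 ] -174.01442840217055
wrist pointer 0.75 [198.9 169.7] [0.49   0.0644 0.045 ]
wrist mark 0.74 [190.1  91.6] [0.5516 0.073  0.045 ]
wrist head 0.59 [190.7  92.9] [0.5539 0.0837 0.012 ]
top wheel_hub 0.83 [440.2 257.5] [ 0.4931 -0.3206  0.118 ]
top wheel_dot 0.69 [436.2 229.7] [ 0.5599 -0.3147  0.118 ]
```

View pics/w8.png

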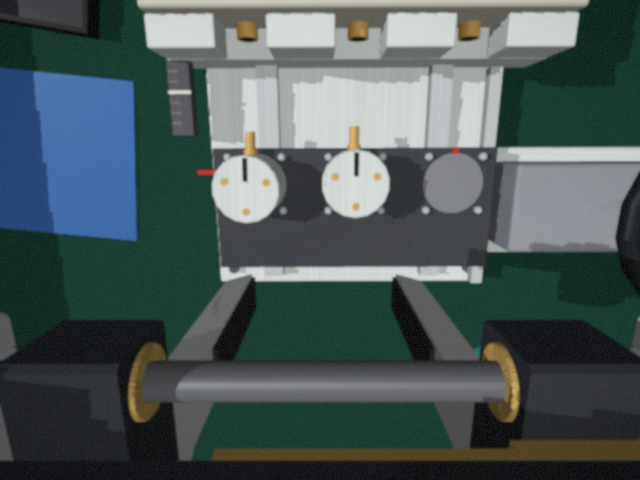

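Both cans sit level between the pins, with connectors and stripes facing the head. Pointer at (205,172), mark at (179,92): about 61 mm of feed needed, roughly 9.5 rad. Now the wheel.

```bash
python3 - <<'E'
from h import *
info=optics.camera_info('wrist')
a,b=plane('wrist',(198,172),.045,info),plane('wrist',(179,92),.045,info);print(a,b,(b-a)@[.9945,.1045,0])
to([.435,-.315,.25],-174)
E
```

```text
[0.48743319 0.06540793 0.045     ] [0.54954012 0.08232356 0.045     ] 0.06353302490168977
from [ 0.4495 -0.047   0.2129] psi -173.89 shift mm [ 42.9 -37.1 264.9] | 8 rows of [ 5.37 -4.63 33.12] | twist 0.1 = 1 x 0.11
```

Request:
drive_tool --deltas "0 0.0054 -0.0046 0.0331 0; 0 0.0054 -0.0046 0.0331 0; 0 0.0054 -0.0046 0.0331 0; 0 0.0054 -0.0046 0.0331 0; 0 0.0054 -0.0046 0.0331 0; 0 0.0054 -0.0046 0.0331 0; 0 0.0054 -0.0046 0.0331 0; 0 0.0054 -0.0046 0.0331 0; 0 0 0 0 0; 0 0 0 0 0; 0 0 0 0 0"

```text
time: 28.33
eef_pos: [0.4343, -0.315, 0.4296]
tcp_rot: [-0.115, 2.169, -2.166]
contact_force: [-0.3, 0.3, -0.3]
opening: 0.0008
```

```bash
python3 - <<'E'
from h import *
s=env.read_state();print(s['eef_pos'],psi(),s['opening'])
info=optics.camera_info('wrist');snap('wrist','w9.png')
find('wrist','wheel_hub',.118,1,info);find('wrist','wheel_dot',.118,1,info);find('wrist','start_top',.1,1,info)
m=nets.silhouettes('wheel_dot','wrist')[0];print(m['p'],m['bbox'])
E
```

```text
[ 0.43434701 -0.31502036  0.42963804] -173.9611620451324 0.0008382700335991391
wrist wheel_hub 0.6 [332.2 153.6] [ 0.5    -0.3128  0.118 ]
wrist wheel_dot 0.96 [331.8  65.7] [ 0.56   -0.3058  0.118 ]
0.94 [334.9, 154.2, 190.3, 189.8]
```

View pics/w9.png

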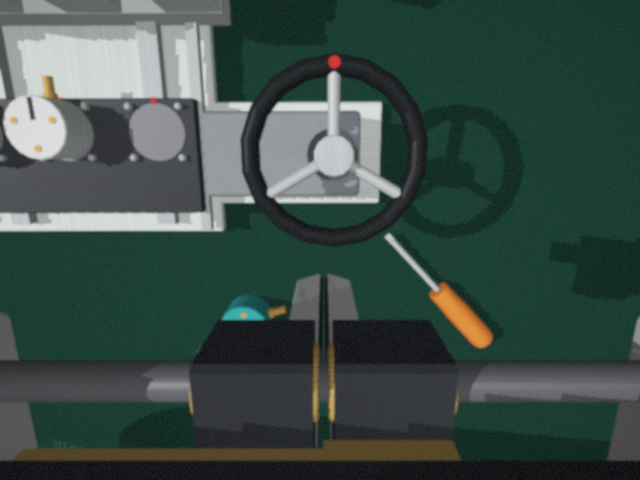

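```bash
python3 - <<'E'
from h import *
info=optics.camera_info('wrist')
e=[plane('wrist',p,.118,info)[:2] for p in((242,150),(428,150),(334.5,55),(334.5,245))]
print(np.round(e,4),np.linalg.norm(e[0]-e[1]),np.linalg.norm(e[2]-e[3]))
print((e[0]+e[1])/2,(e[2]+e[3])/2)
from scipy.optimize import least_squares
def pr(c): 
    t=np.linspace(0,6.28,120); q=np.array([proj('wrist',(c[0]+.07*np.cos(a),c[1]+.07*np.sin(a),.119),info) for a in t]); return np.r_[q.min(0),q.max(0)]
o=least_squares(lambda c:pr(c)-[242,55,428,245],[.49,-.317]);print(o.x,o.fun,proj('wrist',(*o.x,.118),info))
h=o.x
r=.037
a=np.radians(150);u=np.radians(6)
P=h+r*np.array([np.cos(np.radians(6+60)),np.sin(np.radians(66))])
print(P);to([*P,.16],-174)
A=np.radians(150-10*np.arange(37));print(np.round(1e3*r*np.c_[-np.diff(np.sin(A)),np.diff(np.cos(A))],1).tolist())
E
```

```text
[[ 0.4958 -0.2453]
 [ 0.5105 -0.383 ]
 [ 0.5676 -0.3064]
 [ 0.4306 -0.3221]] 0.13855298647075034 0.13795353727188106
[ 0.50316202 -0.31415401] [ 0.49909904 -0.31423578]
[ 0.49880696 -0.31459693] [-1.09938483 -1.42111052  1.09716019  1.94979843] [334.93554585 156.02743383]
[ 0.51385622 -0.28079575]
from [ 0.4345 -0.3143  0.2502] psi -173.87 shift mm [-82.5  90.2 -24.8] | 4 rows of [-20.62  22.55  -6.2 ] | twist 0.1 = 1 x 0.13
[[-5.3, 3.7], [-4.6, 4.6], [-3.7, 5.3], [-2.7, 5.8], [-1.7, 6.2], [-0.6, 6.4], [0.6, 6.4], [1.7, 6.2], [2.7, 5.8], [3.7, 5.3], [4.6, 4.6], [5.3, 3.7], [5.8, 2.7], [6.2, 1.7], [6.4, 0.6], [6.4, -0.6], [6.2, -1.7], [5.8, -2.7], [5.3, -3.7], [4.6, -4.6], [3.7, -5.3], [2.7, -5.8], [1.7, -6.2], [0.6, -6.4], [-0.6, -6.4], [-1.7, -6.2], [-2.7, -5.8], [-3.7, -5.3], [-4.6, -4.6], [-5.3, -3.7], [-5.8, -2.7], [-6.2, -1.7], [-6.4, -0.6], [-6.4, 0.6], [-6.2, 1.7], [-5.8, 2.7]]
```

Request:
drive_tool --deltas "0 -0.0206 0 -0.0062 0; 0 -0.0206 0 -0.0062 0; 0 -0.0206 0 -0.0062 0; 0 -0.0206 0 -0.0062 0; 0 0 0.03 0 0; 0 0 0.03 0 0; 0 0 0.03 0 0; 0 0 0.02 0 0; 0 0 0.015 0 0; 0 0 0.01 0 0; 0 0 0 0 0; 0 0 0 0 0; 0 0 0 0 0" --squeeze 20

```text
time: 29.67
eef_pos: [0.5142, -0.2823, 0.2968]
tcp_rot: [-0.112, 2.164, -2.168]
contact_force: [0.2, 0.2, 0.1]
opening: 0.0004
```

Request:
drive_tool --deltas "0 -0.0053 0 0.0037 0; 0 -0.0046 0 0.0046 0; 0 -0.0037 0 0.0053 0; 0 -0.0027 0 0.0058 0; 0 -0.0017 0 0.0062 0; 0 -0.0006 0 0.0064 0; 0 0.0006 0 0.0064 0; 0 0.0017 0 0.0062 0; 0 0.0027 0 0.0058 0; 0 0 0 0 0; 0 0 0 0 0"

```text
time: 30.58
eef_pos: [0.5328, -0.3301, 0.2943]
tcp_rot: [-0.114, 2.172, -2.163]
contact_force: [1.2, 4.8, -3.2]
opening: 0.0006
```

```bash
python3 - <<'E'
from h import *
s=env.read_state();print(s['eef_pos'],s['contact_force'])
a=np.radians(6-30+0);print([.499+.037*np.cos(a),-.3145+.037*np.sin(a)])
snap('top');find('top','wheel_dot',.118,2);find('top','wheel_hub',.118);find('top','pointer',.045);find('top','mark',.045)
E
```

```text
[ 0.53282842 -0.33006253  0.29433962] [ 1.16921067  4.82330325 -3.16018279]
[np.float64(0.5328011819327763), np.float64(-0.3295492557938046)]
top wheel_dot 0.87 [457.6 237.9] [ 0.5387 -0.3646  0.118 ]
top wheel_hub 0.52 [435.3 259.7] [ 0.4882 -0.3086  0.118 ]
top pointer 0.8 [279.3 261.1] [0.5018 0.0658 0.045 ]
top mark 0.71 [277.2 242.5] [0.5486 0.0702 0.045 ]
```

Request:
drive_tool --deltas "0 0.0037 0 0.0053 0; 0 0.0046 0 0.0046 0; 0 0.0053 0 0.0037 0; 0 0.0058 0 0.0027 0; 0 0.0062 0 0.0017 0; 0 0.0064 0 0.0006 0; 0 0.0064 0 -0.0006 0; 0 0.0062 0 -0.0017 0; 0 0.0058 0 -0.0027 0; 0 0.0053 0 -0.0037 0; 0 0.0046 0 -0.0046 0; 0 0.0037 0 -0.0053 0; 0 0.0027 0 -0.0058 0; 0 0.0017 0 -0.0062 0; 0 0.0006 0 -0.0064 0; 0 -0.0006 0 -0.0064 0; 0 -0.0017 0 -0.0062 0; 0 -0.0027 0 -0.0058 0"

```text
time: 32.33
eef_pos: [0.466, -0.3054, 0.2984]
tcp_rot: [-0.109, 2.149, -2.181]
contact_force: [-1.6, -9.2, 0.5]
opening: 0.0006
```

Request:
drive_tool --deltas "0 -0.0037 0 -0.0053 0; 0 -0.0046 0 -0.0046 0; 0 -0.0053 0 -0.0037 0; 0 -0.0058 0 -0.0027 0; 0 -0.0062 0 -0.0017 0; 0 -0.0064 0 -0.0006 0; 0 -0.0064 0 0.0006 0; 0 -0.0062 0 0.0017 0; 0 -0.0058 0 0.0027 0; 0 -0.0053 0 0.0037 0; 0 -0.0046 0 0.0046 0; 0 -0.0037 0 0.0053 0; 0 -0.0027 0 0.0058 0; 0 -0.0017 0 0.0062 0; 0 -0.0006 0 0.0064 0; 0 0.0006 0 0.0064 0; 0 0.0017 0 0.0062 0; 0 0.0027 0 0.0058 0; 0 0 0 0 0; 0 0 0 0 0"

```text
time: 34.0
eef_pos: [0.5327, -0.3304, 0.2945]
tcp_rot: [-0.114, 2.17, -2.165]
contact_force: [2.7, 3.5, -3.7]
opening: 0.0008
```

```bash
python3 - <<'E'
from h import *
s=env.read_state();print(s['eef_pos'],s['contact_force'])
snap('top');find('top','wheel_dot',.118,2);find('top','pointer',.045);find('top','mark',.045)
snap('scene','s1.png');find('scene','wheel_dot',.118);find('scene','pointer',.045);find('scene','mark',.045)
E
```

```text
[ 0.5327355  -0.33044698  0.29450367] [ 2.73451405  3.48995473 -3.65457437]
top wheel_dot 0.79 [456.2 240.8] [ 0.5319 -0.3609  0.118 ]
top wheel_dot 0.72 [278.5 245.4] [0.5328 0.0625 0.118 ]
top pointer 0.86 [277.7 249.2] [0.5318 0.0693 0.045 ]
top mark 0.64 [276.  243.3] [0.5467 0.0732 0.045 ]
scene wheel_dot 0.81 [201.5 283.1] [ 0.5323 -0.3691  0.118 ]
scene pointer 0.78 [354.2 222.8] [0.5373 0.0696 0.045 ]
scene mark 0.97 [360.7 227.8] [0.5606 0.0741 0.045 ]
```

Request:
drive_tool --deltas "0 0.0037 0 0.0053 0; 0 0.0046 0 0.0046 0; 0 0.0053 0 0.0037 0; 0 0.0058 0 0.0027 0; 0 0.0062 0 0.0017 0; 0 0.0064 0 0.0006 0; 0 0.0064 0 -0.0006 0; 0 0.0062 0 -0.0017 0; 0 0.0058 0 -0.0027 0; 0 0.0053 0 -0.0037 0; 0 0 0 0 0; 0 0 0 0 0; 0 -0.004 0 0.005 0; 0 0 0 0 0; 0 0 -0.03 0 0; 0 0 -0.035 0 0; 0 0 -0.035 0 0; 0 0 0 0 0"

```text
time: 35.9
eef_pos: [0.4838, -0.3529, 0.4036]
tcp_rot: [-0.105, 2.152, -2.175]
contact_force: [1.3, -1.1, 0.7]
opening: 0.0004
```

```bash
python3 - <<'E'
from h import *
to([.485,.065,.2],-174)
E
```

```text
from [ 0.4838 -0.3529  0.2236] psi -173.97 shift mm [ -45.1   23.6 -415.5] | 12 rows of [ -3.76   1.97 -34.62] | twist 0.0 = 1 x 0.03
```

Request:
drive_tool --deltas "0 -0.0038 0.002 -0.0346 0; 0 -0.0038 0.002 -0.0346 0; 0 -0.0038 0.002 -0.0346 0; 0 -0.0038 0.002 -0.0346 0; 0 -0.0038 0.002 -0.0346 0; 0 -0.0038 0.002 -0.0346 0; 0 -0.0038 0.002 -0.0346 0; 0 -0.0038 0.002 -0.0346 0; 0 -0.0038 0.002 -0.0346 0; 0 -0.0038 0.002 -0.0346 0; 0 -0.0038 0.002 -0.0346 0; 0 -0.0038 0.002 -0.0346 0; 0 0 0 0 0; 0 0 0 0 0; 0 0 0 0 0"

```text
time: 37.15
eef_pos: [0.4842, 0.0662, 0.3709]
tcp_rot: [-0.116, 2.166, -2.169]
contact_force: [0.3, 0.5, -0.3]
opening: 0.0007
```

```bash
python3 - <<'E'
from h import *
info=optics.camera_info('wrist');im=snap('wrist')
p=find('wrist','pointer',.045,1,info);m=find('wrist','mark',.045,1,info)
print((m[0]-p[0])@[.9945,.1045,0])
c=nets.tip_of('mark','wrist')[0]['location'];x,y=int(c[0]),int(c[1])
x0,y0=max(0,x-60),max(0,y-50);print(x0,y0)
cv2.imwrite('pics/w10.png',cv2.resize(im[y0:y0+120,x0:x0+160,::-1],None,fx=5,fy=5,interpolation=cv2.INTER_CUBIC))
np.save('info.npy',info,allow_pickle=True)
E
```

```text
wrist pointer 0.68 [327.9 158. ] [0.5458 0.0701 0.045 ]
wrist mark 0.58 [323.1 148.4] [0.5526 0.0746 0.045 ]
0.007294635547322347
263 98
```

View pics/w10.png

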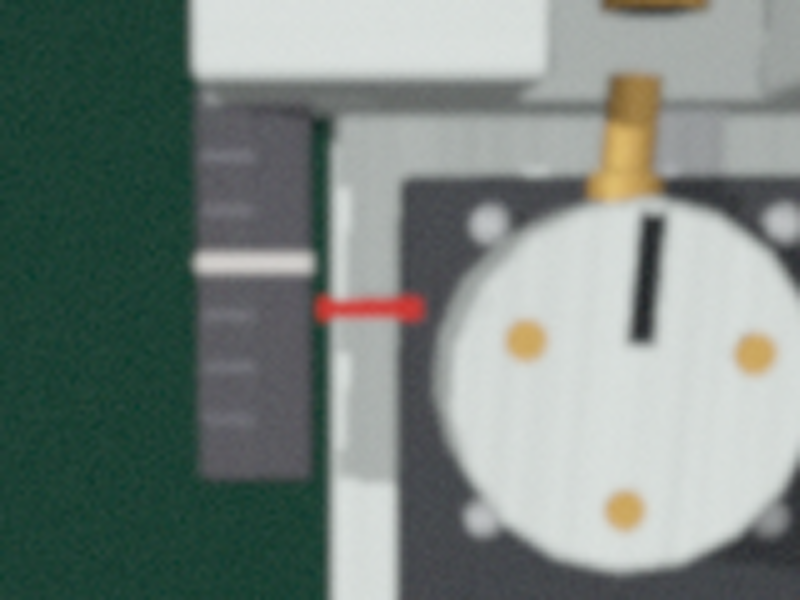

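Red pointer tip at crop (322,309), white line at (255,264): the pointer is about 9 px short of the mark.

```bash
python3 - <<'E'
from h import *
info=optics.camera_info('wrist')
f=lambda u,v:plane('wrist',(263+u/5,98+v/5),.045,info)
a,b=f(322,309),f(312,264);d=(b-a)@[.9945,.1045,0];print(a,b,d,'deg',d*9000)
h=np.array([.499,-.3145]);r=.037
al=np.radians(-40-np.arange(0,100,10));
P=h+r*np.array([np.cos(np.radians(6-120)),np.sin(np.radians(6-120))])  # alpha -30
P=h+r*np.array([np.cos(np.radians(-84-35)),np.sin(np.radians(-84-35))]); print(P)
P=[.4838,-.3529];to([*P,.2236],-174)
E
```

```text
[0.54502338 0.06953558 0.045     ] [0.55169637 0.07181206 0.045     ] 0.006874177978274882 deg 61.867601804473935
[ 0.48106204 -0.34686093]
from [0.4844 0.0653 0.1913] psi -174.09 shift mm [ 43.7 -32.3 415.9] | 12 rows of [ 3.64 -2.69 34.66] | twist -0.1 = 1 x -0.09
```

Request:
drive_tool --deltas "0 0.0036 -0.0027 0.0347 0; 0 0.0036 -0.0027 0.0347 0; 0 0.0036 -0.0027 0.0347 0; 0 0.0036 -0.0027 0.0347 0; 0 0.0036 -0.0027 0.0347 0; 0 0.0036 -0.0027 0.0347 0; 0 0.0036 -0.0027 0.0347 0; 0 0.0036 -0.0027 0.0347 0; 0 0.0036 -0.0027 0.0347 0; 0 0.0036 -0.0027 0.0347 0; 0 0.0036 -0.0027 0.0347 0; 0 0.0036 -0.0027 0.0347 0; 0 0 0 0 0; 0 0 0 0 0"

```text
time: 38.52
eef_pos: [0.484, -0.3548, 0.4035]
tcp_rot: [-0.109, 2.17, -2.17]
contact_force: [-0.7, -0.5, -1.0]
opening: 0.0008
```

```bash
python3 - <<'E'
from h import *
to([.4838,-.3529,.116],-174)
snap('wrist','w11.png')
E
```

```text
from [ 0.484  -0.3548  0.2235] psi -174.24 shift mm [ -0.  107.5  -1.9] | 4 rows of [-1.000e-02  2.688e+01 -4.700e-01] | twist -0.2 = 1 x -0.24
```

Request:
drive_tool --deltas "0 0 0.02 -0.0019 0; 0 0 0.03 0 0; 0 0 0.03 0 0; 0 0 0.02 0 0; 0 0 0.007 0 0; 0 0 0 0 0; 0 0.004 0 -0.005 0; 0 0.0046 0 -0.0046 0; 0 0.0037 0 -0.0053 0; 0 0.0027 0 -0.0058 0; 0 0.0017 0 -0.0062 0; 0 0.0006 0 -0.0064 0; 0 -0.0006 0 -0.0064 0; 0 0 0 0 0; 0 0 0 0 0; 0 0 0 0.006 0; 0 0 0 0 0; 0 0 -0.03 0 0; 0 0 -0.035 0 0; 0 0 -0.035 0 0"

```text
time: 40.23
eef_pos: [0.4643, -0.3175, 0.3972]
tcp_rot: [-0.117, 2.172, -2.165]
contact_force: [0.4, -0.2, -0.0]
opening: 0.0006
```

```bash
python3 - <<'E'
from h import *
to([.485,.065,.2],-174)
E
```

```text
from [ 0.4643 -0.3175  0.2172] psi -173.95 shift mm [ -60.9   17.2 -378.2] | 11 rows of [ -5.54   1.57 -34.38] | twist 0.0 = 1 x 0.05
```

Request:
drive_tool --deltas "0 -0.0055 0.0016 -0.0344 0; 0 -0.0055 0.0016 -0.0344 0; 0 -0.0055 0.0016 -0.0344 0; 0 -0.0055 0.0016 -0.0344 0; 0 -0.0055 0.0016 -0.0344 0; 0 -0.0055 0.0016 -0.0344 0; 0 -0.0055 0.0016 -0.0344 0; 0 -0.0055 0.0016 -0.0344 0; 0 -0.0055 0.0016 -0.0344 0; 0 -0.0055 0.0016 -0.0344 0; 0 -0.0055 0.0016 -0.0344 0; 0 0 0 0 0; 0 0 0 0 0; 0 0 0 0 0"

```text
time: 41.4
eef_pos: [0.4849, 0.0644, 0.3794]
tcp_rot: [-0.115, 2.167, -2.167]
contact_force: [0.2, -0.8, -0.0]
opening: 0.0007
```

```bash
python3 - <<'E'
from h import *
print(optics.camera_info('wrist'))
im=snap('wrist')
cv2.imwrite('pics/w12.png',cv2.resize(im[80:240,260:460,::-1],None,fx=4,fy=4,interpolation=cv2.INTER_CUBIC))
E
```

```text
{'fov_y': 64.42361741076613, 'cx': 323.29940279803, 'cy': 243.2312023071951, 'eye': array([0.55395749, 0.07336179, 0.3593484 ]), 'orientation': array([-0.2000715 ,  0.17826799, -1.45720709])}
```

View pics/w12.png

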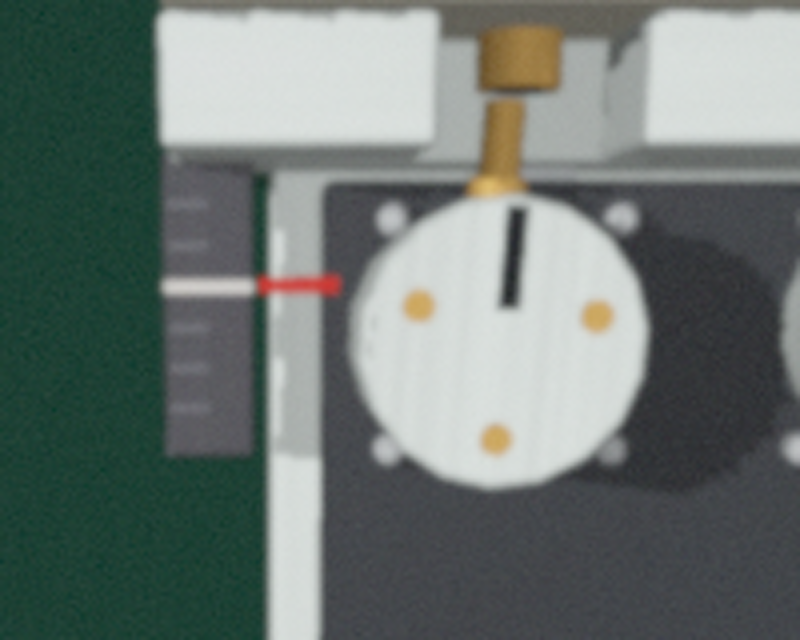

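Pointer and white line are level: both sit at crop row 285. Now the start button.

```bash
python3 - <<'E'
from h import *
to([.60,-.14,.24],-174)
E
```

```text
from [0.485  0.0637 0.1994] psi -173.99 shift mm [-93.  -40.6 214.6] | 7 rows of [-13.29  -5.8   30.66] | twist 0.0 = 1 x 0.01
```

Request:
drive_tool --deltas "0 -0.0133 -0.0058 0.0307 0; 0 -0.0133 -0.0058 0.0307 0; 0 -0.0133 -0.0058 0.0307 0; 0 -0.0133 -0.0058 0.0307 0; 0 -0.0133 -0.0058 0.0307 0; 0 -0.0133 -0.0058 0.0307 0; 0 -0.0133 -0.0058 0.0307 0; 0 0 0 0 0; 0 0 0 0 0; 0 0 0 0 0"

```text
time: 42.28
eef_pos: [0.5996, -0.1408, 0.4193]
tcp_rot: [-0.113, 2.17, -2.168]
contact_force: [-0.5, 0.3, -0.3]
opening: 0.0
```

```bash
python3 - <<'E'
from h import *
info=optics.camera_info('wrist');im=snap('wrist','w13.png')
B=find('wrist','start_top',.102,2,info)
hsv=cv2.cvtColor(im,cv2.COLOR_RGB2HSV);m=cv2.inRange(hsv,(50,150,70),(75,255,255))
n,l,st,ce=cv2.connectedComponentsWithStats(m)
for k in np.argsort(-st[1:,4])[:3]+1: print(st[k],ce[k],plane('wrist',ce[k],.102,info))
E
```

```text
wrist start_top 0.84 [355. 167.] [ 0.6569 -0.1575  0.102 ]
[363 152  10  27  91] [368.08791209 166.02197802] [ 0.65864998 -0.16736411  0.102     ]
[337 173  15  12  43] [345.1627907  179.69767442] [ 0.64656717 -0.1511189   0.102     ]
[360 180   7   4  13] [362.69230769 181.        ] [ 0.64696514 -0.16470374  0.102     ]
```

View pics/w13.png

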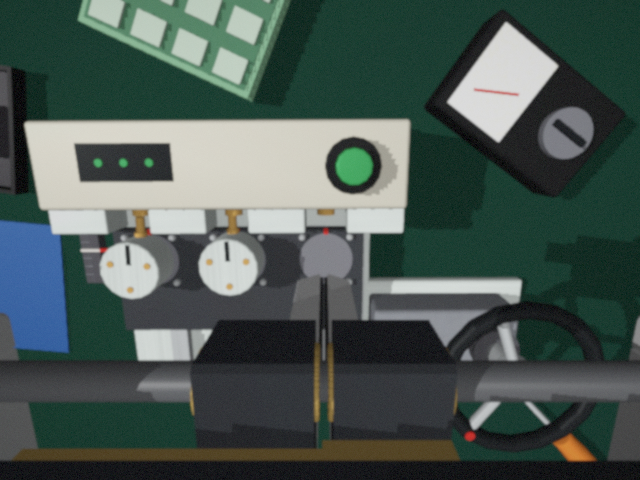

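```bash
python3 - <<'E'
from h import *
to([.657,-.1572,.128],-174)
E
```

```text
from [ 0.5995 -0.1393  0.2393] psi -173.97 shift mm [-55.3 111.3  23.8] | 4 rows of [-13.82  27.83   5.96] | twist 0.0 = 1 x 0.03
```

Request:
drive_tool --deltas "0 -0.0138 0 0.006 0; 0 -0.0138 0 0.006 0; 0 -0.0138 0 0.006 0; 0 -0.0138 0 0.006 0; 0 0 0.03 0 0; 0 0 0.03 0 0; 0 0 0.03 0 0; 0 0 0.02 0 0; 0 0 0 0 0; 0 0 0 0 0; 0 0 0 0 0"

```text
time: 43.3
eef_pos: [0.6574, -0.1563, 0.3106]
tcp_rot: [-0.116, 2.167, -2.166]
contact_force: [-0.6, 0.9, 2.1]
opening: 0.0005
```

Request:
drive_tool --deltas "0 0 0.002 0 0; 0 0 0.002 0 0; 0 0 0.002 0 0; 0 0 0 0 0; 0 0 0 0 0"

```text
time: 43.72
eef_pos: [0.6576, -0.1566, 0.3073]
tcp_rot: [-0.115, 2.168, -2.165]
contact_force: [-7.4, 5.8, 16.6]
opening: 0.0005
```

Request:
drive_tool --deltas "0 0 0.002 0 0; 0 0 0.002 0 0; 0 0 0 0 0; 0 0 0 0 0"

```text
time: 44.05
eef_pos: [0.6576, -0.1565, 0.307]
tcp_rot: [-0.115, 2.167, -2.165]
contact_force: [-12.4, 7.0, 30.0]
opening: 0.0004
```

Request:
drive_tool --deltas "0 0 0.002 0 0; 0 0 0.001 0 0; 0 0 0 0 0; 0 0 0 0 0"

```text
time: 44.38
eef_pos: [0.6576, -0.1565, 0.3068]
tcp_rot: [-0.114, 2.167, -2.166]
contact_force: [-16.6, 8.0, 38.8]
opening: 0.001
```

Request:
drive_tool --deltas "0 0 -0.006 0 0; 0 0 -0.01 0 0; 0 0 -0.03 0 0; 0 0 -0.035 0 0; 0 0 -0.035 0 0; 0 0.03 0 0 0; 0 0.03 0 0 0; 0 0 0 0 0; 0 0 0 0 0; 0 0 0 0 0"

```text
time: 45.22
eef_pos: [0.5984, -0.1641, 0.4123]
tcp_rot: [-0.114, 2.167, -2.167]
contact_force: [0.3, -0.7, -0.9]
opening: 0.0003
```

```bash
python3 - <<'E'
from h import *
print(env.read_state()['eef_pos'])
im=snap('wrist','w14.png')
E
```

```text
[ 0.59836099 -0.16413259  0.41228777]
```

View pics/w14.png

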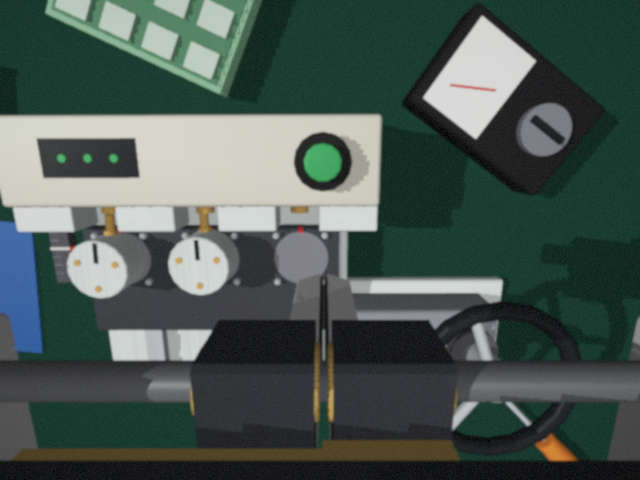

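Request:
drive_tool --deltas "0 -0.03 0 0 0; 0 -0.03 0 0 0; 0 0 0.03 0 0; 0 0 0.03 0 0; 0 0 0.03 0 0; 0 0 0 0 0; 0 0 0 0 0; 0 0 0 0 0; 0 0 0 0 0"

```text
time: 46.02
eef_pos: [0.659, -0.1581, 0.3257]
tcp_rot: [-0.109, 2.163, -2.167]
contact_force: [-0.1, 0.1, 0.0]
opening: 0.0008
```

Request:
drive_tool --deltas "0 0 0.004 0 0; 0 0 0 0 0; 0 0 0 0 0; 0 0 0 0 0"

```text
time: 46.35
eef_pos: [0.6577, -0.1578, 0.3195]
tcp_rot: [-0.113, 2.166, -2.167]
contact_force: [-0.1, 0.1, -0.4]
opening: 0.0005
```

Request:
drive_tool --deltas "0 0 0.003 0 0; 0 0 0 0 0; 0 0 0 0 0; 0 0 0 0 0"

```text
time: 46.68
eef_pos: [0.6577, -0.1577, 0.3155]
tcp_rot: [-0.115, 2.168, -2.167]
contact_force: [-0.2, 0.4, 0.3]
opening: 0.0003
```

Request:
drive_tool --deltas "0 0 0.002 0 0; 0 0 0 0 0; 0 0 0 0 0; 0 0 0 0 0"

```text
time: 47.02
eef_pos: [0.6577, -0.1577, 0.3137]
tcp_rot: [-0.115, 2.168, -2.167]
contact_force: [0.7, -1.0, -0.5]
opening: 0.0008
```

Request:
drive_tool --deltas "0 0 0.002 0 0; 0 0 0 0 0; 0 0 0 0 0; 0 0 0 0 0"

```text
time: 47.35
eef_pos: [0.6578, -0.1577, 0.3121]
tcp_rot: [-0.114, 2.167, -2.167]
contact_force: [-1.6, 0.7, 2.4]
opening: 0.0007
```

Request:
drive_tool --deltas "0 0 0.002 0 0; 0 0 0 0 0; 0 0 0 0 0; 0 0 0 0 0"

```text
time: 47.68
eef_pos: [0.6578, -0.1578, 0.31]
tcp_rot: [-0.114, 2.167, -2.167]
contact_force: [0.1, 0.6, 3.1]
opening: 0.0008
```

Request:
drive_tool --deltas "0 0 0.002 0 0; 0 0 0 0 0; 0 0 0 0 0; 0 0 0 0 0"

```text
time: 48.02
eef_pos: [0.6578, -0.1578, 0.308]
tcp_rot: [-0.114, 2.167, -2.167]
contact_force: [-1.3, 0.1, 4.7]
opening: 0.0004
```

The ramp shows contact at about .313, 4.7 N at .308, and the stop at .307. That is the full 6 mm of travel.

Request:
drive_tool --deltas "0 0 0.002 0 0; 0 0 0.001 0 0; 0 0 0 0 0; 0 0 0 0 0; 0 0 -0.005 0 0; 0 0 -0.02 0 0; 0 0 -0.035 0 0; 0 0 -0.035 0 0; 0 0 -0.035 0 0; 0 0.03 0 -0.03 0; 0 0.03 0 -0.03 0; 0 0.03 0 -0.03 0; 0 0.03 0 -0.03 0; 0 0 0 -0.03 0; 0 0 0 0 0; 0 0 0 0 0; 0 0 0 0 0"

```text
time: 49.43
eef_pos: [0.5253, -0.0234, 0.4344]
tcp_rot: [-0.115, 2.166, -2.168]
contact_force: [-0.5, -0.1, 0.0]
opening: 0.0008
```

```bash
python3 - <<'E'
from h import *
print(env.read_state()['eef_pos'])
info=optics.camera_info('wrist');im=snap('wrist','w15.png')
p=find('wrist','pointer',.045,1,info);m=find('wrist','mark',.045,1,info)
print((m[0]-p[0])@[.9945,.1045,0])
E
```

```text
[ 0.52533517 -0.02335706  0.43444859]
wrist pointer 0.33 [366.5 157.7] [ 0.5901 -0.0565  0.045 ]
wrist mark 0.68 [228.6 183.9] [0.5518 0.0721 0.045 ]
-0.024662474323159638
```

View pics/w15.png

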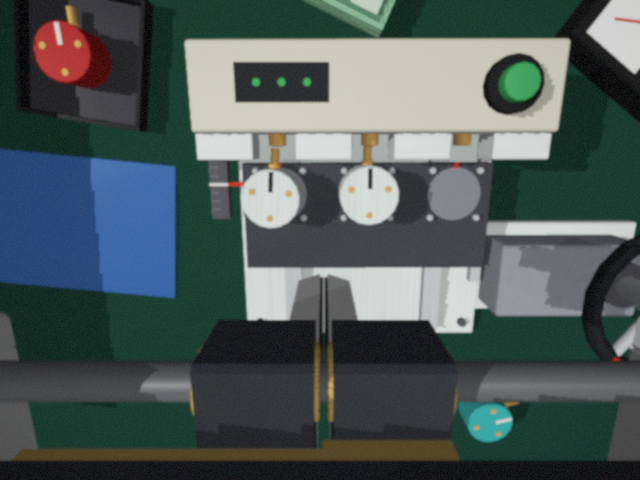

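Final view: pointer (236,184) and white line (218,184) are level, both filters sit in their nests at their ports, and the red can stands in the case. The network's pointer hit (366,158, p 0.33) is false: it landed on a connector.

```bash
python3 -c "
from rig import ticket; print(ticket.sign_off())"
```

```text
the job is handed in; nothing more can be done
None
```

The job is done and handed in at about 49 s.

- **Red can:** it was cal_b, in the left-hand nest. It now stands upright inside the black case.
- **Filters:** two were present, and no third one showed on the mat. They stand in the middle and left-hand nests, down flat, with their connectors facing the head. In the last pictures the left-hand filter's stripe looks turned about 2° from straight, which I left.
- **Feed:** I cranked the wheel clockwise about 1.6 turns by pushing a spoke with the closed fingers. In the enlarged picture the pointer and the white line are level to within about a pixel, well under 2 mm.
- **Start button:** I pressed it twice. A slow second press showed contact, about 5 N, then a hard stop after 6 mm, so it went fully down. The first press peaked at about 39 N vertically (about 43 N in all), with the fingertips only.
- **Left alone:** I did not touch the meter, screwdriver, boards or turquoise look-alike.

One check disagreed: in the last picture the network put the pointer on a connector (p 0.33). I disregarded that because the picture itself shows the pointer level with the line.

I viewed 15 pictures, one past the budget.

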